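# Slide a glaze sample tile off its drying tray and thread it on the sample stand

### The job

One of the three clay tiles in the drying tray has a round hole: press on it lightly with the fingertips and draw it out over the tray's open front edge, far enough that it can be pinched by its sides but still lying on the tray. Then pinch the part that sticks out, lift the tile off and lower it gently, hole over the pin, until it lies flat on the round wooden sample stand, and let go. The clay is brittle, so never press hard on it, and leave the other two tiles and all the pots and tools where they are.

Things in the scene. Friction and masses are not known exactly. Their poses are not given: they have to be found in the camera images.
- sample: the sample tile: flat brittle clay, 120 long (its x) x 44 wide (y) x 6 thick, about 80 g, with a 17 wide through hole. Origin: centre of the underside, z up. Lies in any one of the tray's lanes, x along the lane, hole end to the back. A light press of 2 to 12 N with the fingertips drags it along; pressed on the tray with over 25 N it cracks
- sample_hole (a point): centre of the sample tile's hole, at the underside, on the tile's centre line 38 from its centre towards +x
- sample_front (a point): middle of the sample tile's hole-less end face (its -x end), half way up its thickness
- plain_a: a plain tile without a hole, 120 x 44 x 6, in another lane; origin at the centre of its underside. Leave it where it is
- plain_b: the other plain tile, same size, in the remaining lane; origin at the centre of its underside. Leave it where it is
- tray: wooden drying tray (dark floor, pale rails), fixed, 144 (x) x 178 (y), floor 60 above the table. Origin: centre of its footprint, z up. Three lanes along x, 46 wide, centred at y = -56, 0, 56, with 5 high, 10 wide rails between, so that tiles stand 1 proud and cannot be gripped by their sides. A 12 wide, 5 high stop closes the back (+x)
- tray_edge (a point): middle of the tray's open front edge (tray x = -72), at the height of the floor on which the tiles lie; it faces roughly towards the robot, the floor board is 14 thick there and the space below and in front is free
- stand: sample stand, fixed: a turned wooden disc 104 in diameter and 45 high with an upright steel pin in the middle, 9 in diameter, 26 tall above the disc, its top tapered. Origin: centre of the underside; z up. A tile threaded on it may point any way; its hole-less end then sticks out past the disc by about 46
- stand_seat (a point): foot of the pin, on the disc's top face (45 above the table)
- tea_bowl: cream bowl, 90 across, 55 high, loose; origin at the centre of its foot
- cup: clay cup, 72 across, 85 high, loose; origin at the centre of its foot
- mug: grey clay mug, 80 across, 90 high, loose; origin at the centre of its foot
- jar: small glass jar, 48 across, 75 high, loose, standing beyond and between tray and stand; origin at the centre of its foot
- brush: glaze brush, 160 long, lying on the table in front of the robot between tray and stand; origin under its middle
Mind the look-alikes: they are no part of the job. What is shaped like the sample but green is not meant. What is shaped like the tray but red is not meant.

How it is judged (in metres and radians):
On the way, in this order (a step that is already met when the one before it is completed fails the run):
1. the sample tile sticks out past the tray's open front edge by 30 mm or more, still lying flat on the tray (x of sample_front in the frame of tray below -0.102 m and angle between sample's own z axis and vertical below 0.06 rad and z of sample in the frame of tray between 0.056 and 0.064 m), for 0.2 s.
2. the sample tile is pinched and lifted clear of the tray by 10 mm or more (z of sample in the frame of tray above 0.07 m and contact force between sample and the fingers above 2 N and contact force between sample and tray below 0.1 N), for 0.2 s.
At the end, for the whole second after the job is handed in: the sample tile lies flat (within 0.06 rad) and still on the stand's disc, its hole round the pin (hole centre within 6 mm of the pin, underside within 4 mm of the disc), and is released (horizontal distance between sample_hole and stand_seat below 0.006 m and z of sample_hole in the frame of stand below 0.049 m and angle between sample's own z axis and vertical below 0.06 rad and linear speed of sample below 0.02 m/s and contact force between sample and the fingers below 0.1 N); the robot touches nothing.
It fails at once if the sample tile is pressed on the tray with more than 25 N (it cracks) (contact force between sample and tray above 25 N).
It fails at once if the sample tile is pressed or dropped on the stand with more than 30 N (contact force between sample and stand above 30 N).
It fails at once if the sample tile falls off the tray (height (world z) of sample below 0.03 m).
It fails at once if a plain tile is moved by more than 10 mm (distance of any of plain_a, plain_b from where it was at the start of the episode above 0.01 m).
It fails at once if a pot, the jar or the brush is moved by more than 15 mm (distance of any of tea_bowl, cup, mug, jar, brush from where it was at the start of the episode above 0.015 m).
It also fails if it takes over 58 s, if anything falls off the work surface, if the arm or the gripper's body presses on something with over 40 N, if the wrist force passes 120 N, or if a joint passes its speed limit or range.

### The arm

A 6-joint arm with a two-finger parallel gripper is mounted at the origin on the work surface. World frame = base frame: x ahead of the robot, y to its left, z up, the work surface at z = 0. Lengths are in m, angles in degrees, forces in N, time in s.
With the tool pointing down it reaches from about 0.4 to 0.825 m from the base axis. Payload 7 kg.
Tool frame: the origin (TCP) lies at the very end of the fingers, on their centre line; the grasp point (between the pads) lies 19 mm behind it (r.grip_depth is the distance from the TCP to the grasp point, in m); z points along the fingers, y is the line along which they close (so a half turn about z gives the same grasp; the last joint's range is limited). The gripper opens to 88 mm and grips with 3 to 60 N. Pads are 19 mm wide; open, the fingers measure 130 mm over their backs; the gripper's body (78 mm by 193 mm) begins 47 mm behind the grasp point.
Start: joints at [-58.207, 20.546, 0.682, 0, -70.136, -16.507], TCP at [0.178, -0.651, 0.227] pointing down, gripper open.
Joint ranges: [-176.03, 176.03], [-82.01, 121.73], [-58.28, 71.71], [-173.87, 95.51], [-174.79, -0.11], [-173.66, 173.66]. Speed limits (degrees/s): [136.94, 136.94, 172.46, 180, 180, 180].

### API

Orientations are given as [roll, pitch, yaw] about the fixed x, y, z axes, in that order (R = Rz(yaw) Ry(pitch) Rx(roll)).
In Python, from plant import r gives the robot as it stands.
- The arm moves only by the tool play_rows, never from a script. Its argument "rows" is a list that holds one entry, the list of rows, each a list of 5 numbers: the closure, from 0 (fully open) to 1 (shut), then the shift along the tool's x, y, z each as a share of 0.5 m, from -1 to 1, then the turn about the tool's z as a share of 1.5 rad, from -1 to 1. A call has exactly 8 rows; each row is the pose to reach, as a shift and turn from the pose commanded when the call began, along the tool's axes at that moment; what a row does not reach only later rows make up. A row lasts 1/12 s, in which the tool goes at most 41.7 mm and 7.16 degrees, less where a joint would pass 70% of its speed; a pose out of reach is approached as far as the arm can. A call with a number of a shift or a turn outside -1 to 1 is refused whole. A call with a gripper value outside its range is refused whole. The fingers move at their own pace and stop on an object; "squeeze" is the grip in N (left out, the last holds). Time passes only in rows, so rows that repeat a pose let the fingers close, or fill a call up. It gives the time, the measured TCP pose, the force, the opening and the grip force at its end, in the units of the state.
- r.get_state(): the state, without advancing time (a new reading comes with each control period).
- r.capture(name): name is "scene" or "side" or "wrist"; returns the picture (400x640x3 uint8, red, green, blue); there is no depth.
- r.camera_info(name): a dict with "fovy" (degrees; the focal length in pixels is half the picture's height over the tangent of half this angle, whatever the lens; pixels are square), "cx", "cy" (the principal point, pixels), "pose" (4x4, takes a point from camera to world coordinates). Camera axes: x right, y down, z forward; pixel columns grow to the right and rows downward; lengths in m; the calibration is good to about 2 mm. A picture is of the moment at which its call begins: read the wrist's pose just before it. camera_info takes no time and is no camera call; for the wrist camera it gives the pose at the moment of the call.
- r.close_job(): hands the job in; it is judged then, once.
The state is a dict: "time_s": time; "joints": joint angles; "qd": joint speeds; "joint_torque": joint torques, N m; "tcp_pos": TCP position; "eef_rot": TCP orientation; "contact_force": force on the tool from outside, world axes, zero at the start; "moment": the same for the moment, N m; "gripper_width": finger opening in m; "gripper_force": force on a finger pad.
Only numpy, scipy, OpenCV 4.12 (cv2) and the standard library are available. Lean on these libraries where they do the work, as an engineer would, in place of code of your own. Each camera call takes 0.05 s, during which the arm holds its last target. There are 200 camera calls.

## Working session

There is one attempt and no reset: what is moved stays moved. The work goes in short steps, Python scripts to look and compute and a tool call to move; the robot and the scene stay as the last step left them, time stands still between calls to the robot, and variables do not carry over. Pictures are saved under pics/ and viewed, at most 10 in all, crops included, and the job is handed in when it is done.

Besides the shell and the picture viewer there is one more tool, called in YAML: its name, and indented under it one key for each argument. play_rows: Moves the arm, as the interface text tells. Its arguments: {"type":"object","properties":{"rows":{"type":"array","items":{"type":"array","items":{"type":"array","items":{"type":"number"}}}},"squeeze":{"type":"number"}},"required":["rows"]}

```bash
ls; mkdir -p pics; python3 - <<'E'
from plant import r
import cv2,numpy as np
for n in("scene","side"):
    i=r.capture(n);cv2.imwrite(f"pics/{n}0.png",i[:,:,::-1]);c=r.camera_info(n);print(n,c['fovy'],c['cx'],c['cy'],np.round(c['pose'],3).tolist(),{k:v for k,v in c.items() if k not in('pose',)})
print(r.get_state())
E
```

```text
pics
scene 48.89358200321578 323.8353528828739 204.48054357507084 [[-0.85, 0.284, -0.443, 1.067], [0.526, 0.472, -0.707, 0.83], [0.008, -0.835, -0.55, 0.703], [0.0, 0.0, 0.0, 1.0]] {'fovy': 48.89358200321578, 'cx': 323.8353528828739, 'cy': 204.48054357507084}
side 47.0918665299363 315.83384413316173 205.11311190259016 [[-0.994, -0.034, 0.101, 0.433], [-0.104, 0.495, -0.863, 1.134], [-0.02, -0.868, -0.496, 0.727], [0.0, 0.0, 0.0, 1.0]] {'fovy': 47.0918665299363, 'cx': 315.83384413316173, 'cy': 205.11311190259016}
{'time_s': 0.1, 'joints': array([-5.82056460e+01,  2.05868203e+01,  6.37517491e-01, -1.74885439e-02,
       -7.01380505e+01, -1.65062710e+01]), 'qd': array([-0.09337071, -0.07272957,  0.08290892,  0.05922538,  0.00797478,
        0.05187025]), 'joint_torque': array([-1.42232984e-03, -5.84163952e+01,  2.93753654e+01,  7.01563954e+00,
        1.02106258e-02, -5.25510745e-05]), 'tcp_pos': array([ 0.1778135 , -0.65067619,  0.22571151]), 'eef_rot': array([ 1.79911575e+02, -9.05743019e-03, -1.64717864e+02]), 'contact_force': array([-0.27020714, -0.87889127, -0.21497063]), 'moment': array([-0.02185414,  0.00270899, -0.01342666]), 'gripper_force': 0.0, 'gripper_width': 0.08791633551650757}
```

View pics/scene0.png

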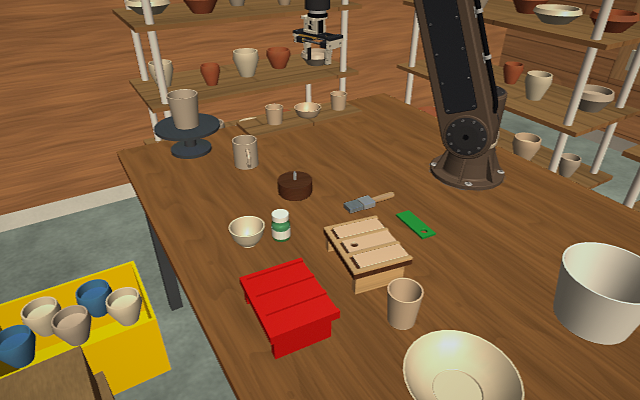

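View pics/side0.png

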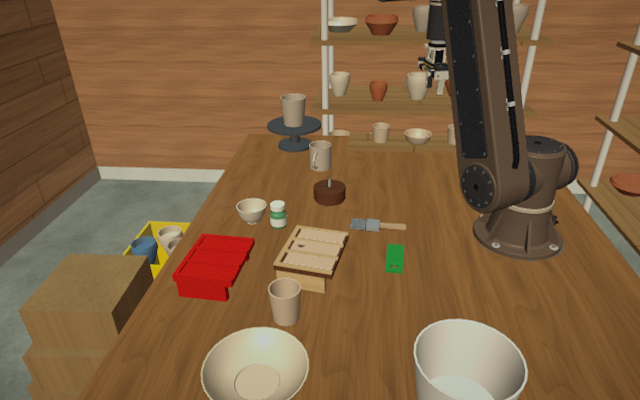

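The scene shows the tray at (368,250), with the holed tile in the middle lane (hole at about (354,245) in scene and (301,246) in side). The stand is at (295,185) in scene and (329,190) in side. Next I'll zoom in and triangulate.

```bash
cat > h.py <<'E'
from plant import r
import cv2,numpy as np
def ray(n,u,v,c=None):
    c=c or r.camera_info(n);f=200/np.tan(np.radians(c['fovy']/2));P=np.array(c['pose'])
    d=P[:3,:3]@np.array([(u-c['cx'])/f,(v-c['cy'])/f,1]);return P[:3,3],d/np.linalg.norm(d)
def plane(n,u,v,z,c=None):
    o,d=ray(n,u,v,c);return o+d*(z-o[2])/d[2]
def proj(n,p,c=None):
    c=c or r.camera_info(n);f=200/np.tan(np.radians(c['fovy']/2));q=np.linalg.inv(c['pose'])@np.append(p,1)
    return f*q[0]/q[2]+c['cx'],f*q[1]/q[2]+c['cy']
def tri(rays):
    A=np.zeros((3,3));b=np.zeros(3)
    for o,d in rays:
        M=np.eye(3)-np.outer(d,d);A+=M;b+=M@o
    x=np.linalg.solve(A,b);return x,[np.linalg.norm((np.eye(3)-np.outer(d,d))@(x-o)) for o,d in rays]
E
python3 - <<'E'
from h import *
a=cv2.imread('pics/scene0.png')[160:300,265:425];b=cv2.imread('pics/side0.png')[170:310,260:420]
s=5
a=cv2.resize(a[50:],None,fx=s,fy=s,interpolation=cv2.INTER_CUBIC)[:300*2]
cv2.imwrite('pics/za.png',a)
cv2.imwrite('pics/zb.png',cv2.resize(b[:120],None,fx=s,fy=s,interpolation=cv2.INTER_CUBIC))
for k,(p,q) in dict(hole=((354,245),(301,246)),pin=((295,172),(329.5,179.5))).items(): print(k,tri([ray('scene',*p),ray('side',*q)]))
E
```

```text
hole (array([0.58328812, 0.19070979, 0.06459923]), [np.float64(0.00034372742838550567), np.float64(0.0003437274283853391)])
pin (array([ 0.53996985, -0.17256228,  0.07153812]), [np.float64(9.236534496391472e-05), np.float64(9.236534496380757e-05)])
```

View pics/za.png

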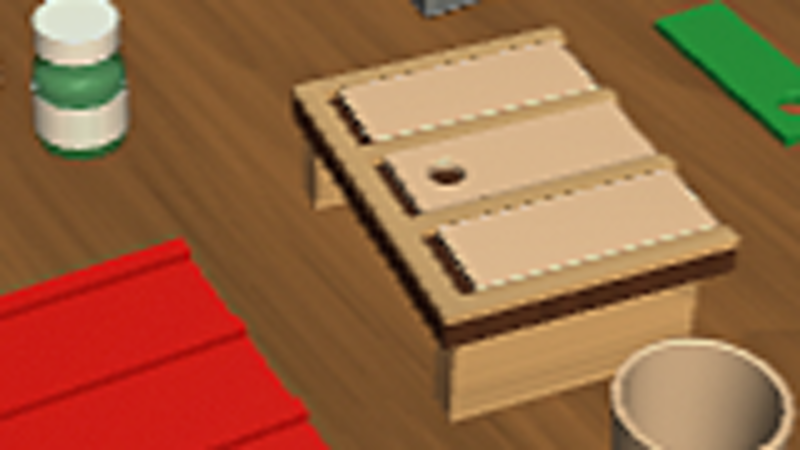

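View pics/zb.png

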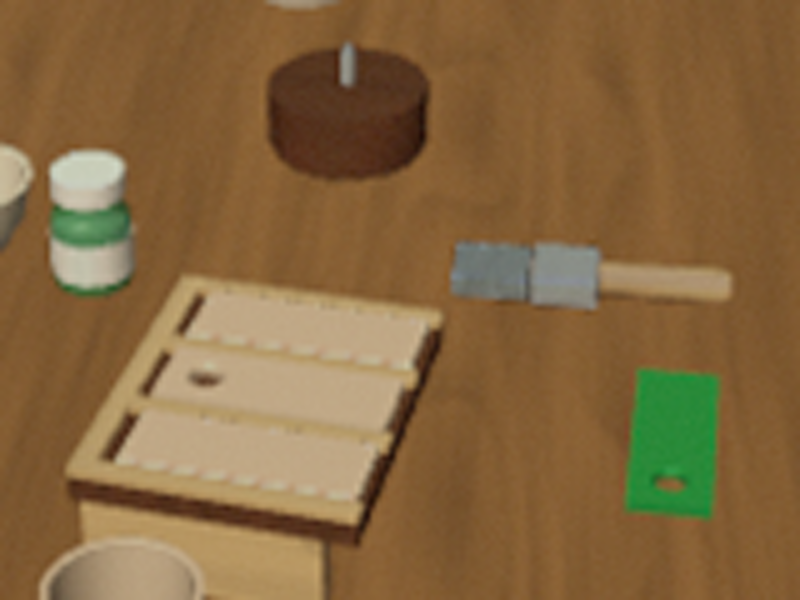

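Crop readings, in crop pixels. In za the tray rail corners are back-far (293,90), back-near (440,325) and front-near (738,240), with the hole at (447,172). In zb they are (182,277), (68,472) and (360,520), with front-far at (443,318) and the hole at (206,376). The pin tip is at (348,42), the disc's top spans x 268–430, and the sample lies in the middle lane.

```bash
python3 - <<'E'
from h import *
A=lambda x,y:ray('scene',265+x/5-.4,210+y/5-.4)
B=lambda x,y:ray('side',260+x/5-.4,170+y/5-.4)
P={}
for k,p,q in [('bf',(293,90),(182,277)),('bn',(440,325),(68,472)),('fn',(738,240),(360,520)),('ff',(562,30),(443,318)),('hole',(447,172),(206,376)),
 ('sfn',(663,157),(395,430)),('sff',(615,103),(408,385))]:
    x,e=tri([A(*p),B(*q)]);P[k]=x;print(k,np.round(x,4),np.round(e,4))
d1=P['ff']-P['bf'];d2=P['fn']-P['bn'];w=P['bf']-P['bn']
for d in(d1,d2,w):print(np.linalg.norm(d),np.degrees(np.arctan2(d[1],d[0])))
print('centre',(P['bf']+P['bn']+P['fn']+P['ff'])/4)
# pin from both
im=cv2.imread('pics/scene0.png')
# disc top centre, pin base in side (348,86)
print(plane('side',260+348/5-.4,170+84/5-.4,.045),plane('side',260+349/5-.4,170+95/5-.4,.045))
for n in('scene','side'):
    print(n,proj(n,[.540,-.172,.045]),proj(n,[.540,-.172,.071]))
E
```

```text
bf [0.6095 0.0974 0.0665] [0.0004 0.0004]
bn [0.6406 0.2674 0.0614] [0.0006 0.0006]
fn [0.498  0.2951 0.0645] [0.0006 0.0006]
ff [0.4672 0.1263 0.0669] [0.0006 0.0006]
hole [0.5837 0.191  0.0682] [0.0001 0.0001]
sfn [0.4867 0.2289 0.0654] [0.0018 0.0018]
sff [0.4821 0.1876 0.0661] [0.0004 0.0004]
0.14520244481618794 168.53010037323222
0.14529961034211475 168.99102750405342
0.17285209379794103 -100.3816663690603
centre [0.55384173 0.1965397  0.06484521]
[ 0.541343   -0.17610854  0.045     ] [ 0.5394971  -0.16094535  0.045     ]
scene (np.float64(295.33053070367623), np.float64(179.88762813273834)) (np.float64(295.0856756227692), np.float64(172.21217295060754))
side (np.float64(329.515247201307), np.float64(187.00016023741597)) (np.float64(329.4713563676825), np.float64(179.75816506250433))
```

```bash
cat >> h.py <<'E'
def go(t,yaw=None):
    s=r.get_state();p=s['tcp_pos'];y=s['eef_rot'][2];R=np.radians(y);d=np.array(t)-p
    dx=d[0]*np.cos(R)+d[1]*np.sin(R);dy=d[0]*np.sin(R)-d[1]*np.cos(R)
    dyaw=0 if yaw is None else (yaw-y+180)%360-180
    print('shares',np.round(np.array([dx,dy,-d[2]])/.5,4),'turn',round(-np.radians(dyaw)/1.5,3),'rows',np.linalg.norm(d)/.0417,abs(dyaw)/7.16,'yaw',y,p)
E
python3 - <<'E'
from h import *
go([.36,-.40,.227],180);go([.45,-.23,.25],169)
I={n:cv2.imread(f'pics/{n}0.png') for n in('scene','side')}
for k,z,u in [('mug',.09,(245,139)),('cup',.085,(405,284)),('jar',.075,(280,213)),('bowl',.055,(247,225)),('brushtip',.005,(346,207)),('brushend',.005,(394,195))]: print(k,plane('scene',*u,z)[:2])
E
```

```text
shares [-0.4836  0.3876 -0.0026] turn 0.178 rows 7.431427267254754 2.134376487774275 yaw -164.7178643475362 [ 0.1778135  -0.65067619  0.22571151]
shares [-0.7469  0.6681 -0.0486] turn 0.306 rows 12.029764606112305 3.670689336936286 yaw -164.7178643475362 [ 0.1778135  -0.65067619  0.22571151]
mug [ 0.58956383 -0.41982545]
cup [0.58263327 0.36605859]
jar [ 0.67641451 -0.00104663]
bowl [ 0.75833106 -0.02279638]
brushtip [ 0.45773828 -0.02336884]
brushend [ 0.29859049 -0.00278047]
```

play_rows:
  rows:
    - [[1,-0.48,0.39,0,0.3],[1,-0.48,0.39,0,0.3],[1,-0.48,0.39,0,0.3],[1,-0.48,0.39,0,0.3],[1,-0.48,0.39,0,0.3],[1,-0.48,0.39,0,0.3],[1,-0.48,0.39,0,0.3],[1,-0.48,0.39,0,0.3]]

```text
time_s: 0.77
tcp_pos: [0.3595, -0.3967, 0.2266]
eef_rot: [180.0, 0.0, 169.6]
contact_force: [-1.3, -0.3, -0.1]
gripper_width: 0.0399
gripper_force: 0.0
```

```bash
python3 - <<'E'
from h import *
c=r.camera_info('wrist');s=r.get_state();T=np.array(c['pose']);print(c['fovy'],c['cx'],c['cy'],np.round(T,3).tolist(),s['tcp_pos'],s['eef_rot'],s['gripper_width'])
go([.44,-.16,.25],169)
E
```

```text
63.88666414296148 315.9636026269609 195.85744276723824 [[0.181, 0.936, 0.302, 0.278], [0.983, -0.172, -0.056, -0.382], [0.0, 0.307, -0.952, 0.385], [0.0, 0.0, 0.0, 1.0]] [ 0.35952422 -0.39671681  0.22655413] [1.79970091e+02 2.44118667e-02 1.69586889e+02] 0.039879380007833067
shares [-0.0727  0.4947 -0.0469] turn 0.007 rows 6.022045876209812 0.08196770938363059 yaw 169.5868887991868 [ 0.35952422 -0.39671681  0.22655413]
```

play_rows:
  rows:
    - [[1,-0.07,0.495,-0.05,0.007],[1,-0.07,0.495,-0.05,0.007],[1,-0.07,0.495,-0.05,0.007],[1,-0.07,0.495,-0.05,0.007],[1,-0.07,0.495,-0.05,0.007],[1,-0.07,0.495,-0.05,0.007],[1,-0.07,0.495,-0.05,0.007],[1,-0.07,0.495,-0.05,0.007]]

```text
time_s: 1.43
tcp_pos: [0.4382, -0.1605, 0.2517]
eef_rot: [180.0, 0.0, 169.2]
contact_force: [0.3, -0.3, -0.1]
gripper_width: 0.0003
gripper_force: 0.0
```

```bash
python3 - <<'E'
from h import *
c=r.camera_info('wrist');i=r.capture('wrist');np.save('pics/w1.npy',i);import pickle;pickle.dump(c,open('pics/w1.pkl','wb'))
cv2.imwrite('pics/w1.png',i[:,:,::-1])
print(proj('wrist',[.540,-.1725,.045],c),proj('wrist',[.540,-.1725,.071],c))
go([.40,.20,.25],169)
E
```

```text
(np.float64(321.68671363465614), np.float64(246.2973485805694)) (np.float64(322.05526207200285), np.float64(256.3332441775846))
shares [0.2112 0.6961 0.003 ] turn 0.001 rows 8.72254641290175 0.008774074330839902 yaw 169.0628223722088 [ 0.4376414  -0.16177418  0.25148804]
```

View pics/w1.png

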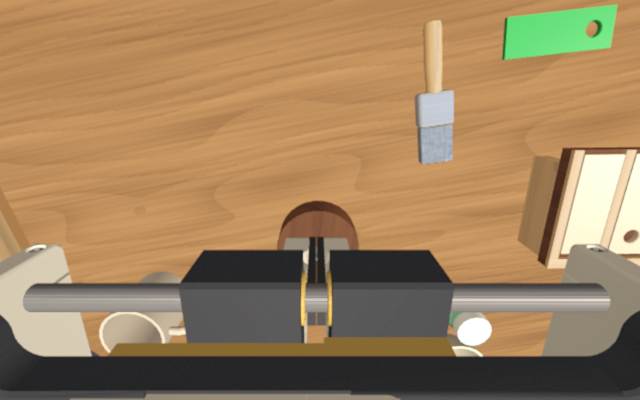

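The wrist view shows the disc's near rim at about (318,205). The pin is hidden behind the fingers, and the tray is at the right, around x 560–640. I'll move outward between the stand and the tray, so both can be seen in the upper half of the picture.

```bash
python3 - <<'E'
from h import *
go([.58,.01,.27],169)
E
```

```text
shares [-0.2144  0.3913 -0.037 ] turn 0.001 rows 5.3684382297685405 0.008774074330839902 yaw 169.0628223722088 [ 0.4376414  -0.16177418  0.25148804]
```

play_rows:
  rows:
    - [[1,-0.21,0.39,-0.04,0],[1,-0.21,0.39,-0.04,0],[1,-0.21,0.39,-0.04,0],[1,-0.21,0.39,-0.04,0],[1,-0.21,0.39,-0.04,0],[1,-0.21,0.39,-0.04,0],[1,-0.21,0.39,-0.04,0],[1,-0.21,0.39,-0.04,0]]

```text
time_s: 2.15
tcp_pos: [0.5781, 0.0074, 0.2703]
eef_rot: [-179.9, -0.1, 168.9]
contact_force: [-0.3, 0.1, -0.1]
gripper_width: 0.0006
gripper_force: 0.0
```

```bash
python3 - <<'E'
from h import *
c=r.camera_info('wrist');i=r.capture('wrist');import pickle;pickle.dump(c,open('pics/w2.pkl','wb'))
cv2.imwrite('pics/w2.png',i[:,:,::-1])
for p in([.540,-.1725,.045],[.540,-.1725,.071],[.5837,.191,.066],[.4834,.2102,.06]):print(np.round(proj('wrist',p,c),1))
E
```

```text
[165.  161.9]
[154.7 166.6]
[476.8 141.8]
[488.4  43.1]
```

View pics/w2.png

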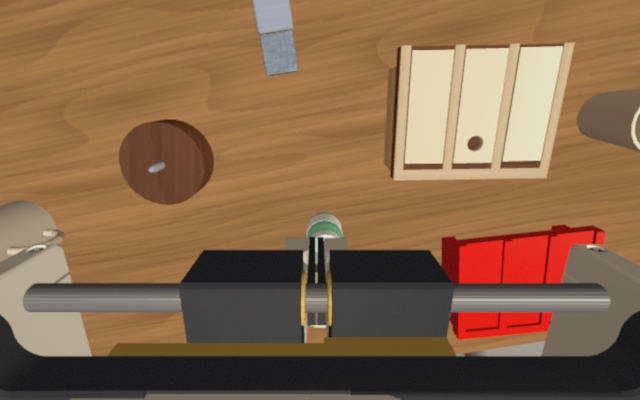

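The pin is at about (157,167), the hole is at (475,143), and the tray corners are at (400,45), (573,43), (394,178) and (548,177). All of these agree with the triangulation to within about 2 px. Next I'll refine with all three views.

```bash
python3 - <<'E'
from h import *
import pickle
c=pickle.load(open('pics/w2.pkl','rb'));im=cv2.imread('pics/w2.png')
sub=im[150:180,135:180].astype(int)
m=((sub.max(2)-sub.min(2))<40)&(sub.max(2)>85)
ys,xs=np.nonzero(m);print('pin px',len(xs),xs.min()+135,xs.max()+135,ys.min()+150,ys.max()+150)
pt=np.c_[xs+135,ys+150].astype(float);mu=pt.mean(0);u=np.linalg.svd(pt-mu)[2][0];t=(pt-mu)@u;print(mu,u,mu+u*t.min(),mu+u*t.max())
g=cv2.cvtColor(im,cv2.COLOR_BGR2GRAY);h=g[130:156,460:492]<140;ys,xs=np.nonzero(h);hu=(xs.min()+xs.max())/2+460,(ys.min()+ys.max())/2+130
print('hole',xs.min()+460,xs.max()+460,ys.min()+130,ys.max()+130,hu)
W=lambda x,y:ray('wrist',x,y,c)
A=lambda x,y:ray('scene',265+x/5-.4,210+y/5-.4)
B=lambda x,y:ray('side',260+x/5-.4,170+y/5-.4)
print('hole',tri([A(447,172),B(206,376),W(*hu)]),plane('wrist',*hu,.066,c))
for k,a,b,w in [('bf',(293,90),(182,277),(394,179)),('bn',(440,325),(68,472),(547.5,177.5)),('fn',(738,240),(360,520),(573,43)),('ff',(562,30),(443,318),(400,45))]:
    print(k,np.round(tri([A(*a),B(*b),W(*w)])[0],4),np.round(plane('wrist',*w,.065,c),4))
# disc rim in wrist
m=cv2.inRange(cv2.cvtColor(im,cv2.COLOR_BGR2HSV),(0,60,20),(14,255,125))[100:220,100:230]
n,l,s,ce=cv2.connectedComponentsWithStats(m);k=1+s[1:,4].argmax();print('disc',s[k],ce[k]+100)
for p in(mu+u*t.min(),mu+u*t.max()):print(plane('wrist',*p,.045,c),plane('wrist',*p,.071,c))
print('pintip 3view',tri([ray('scene',295,172.4),ray('side',329.3,178.8),W(*(mu+u*t.min()*.9))]))
v=cv2.resize(np.hstack([im[105:215,100:230],im[90:200,390:520]]),None,fx=3,fy=3,interpolation=cv2.INTER_CUBIC);cv2.imwrite('pics/w2z.png',v)
E
```

```text
pin px 139 148 165 161 172
[156.30935252 166.97122302] [-0.91780156  0.39703941] [164.34832413 163.49357743] [147.84178878 170.63427685]
hole 468 481 136 150 (np.float64(474.5), np.float64(143.0))
hole (array([0.58371998, 0.18888337, 0.06668874]), [np.float64(0.0012863549483691516), np.float64(0.000354906531931848), np.float64(0.001064413058153431)]) [0.58461482 0.18840337 0.066     ]
bf [0.6091 0.095  0.0649] [0.6091 0.0944 0.065 ]
bn [0.6415 0.2703 0.0642] [0.642  0.2707 0.065 ]
fn [0.4989 0.2946 0.0642] [0.5004 0.2933 0.065 ]
ff [0.4662 0.1203 0.0628] [0.4677 0.1179 0.065 ]
disc [  19   19   95   85 6139] [166.13797035 160.48134875]
[ 0.54171075 -0.17389288  0.045     ] [ 0.53872076 -0.16050783  0.071     ]
[ 0.54628731 -0.19678038  0.045     ] [ 0.54298758 -0.18184631  0.071     ]
pintip 3view (array([ 0.54097151, -0.16246846,  0.07618422]), [np.float64(0.003914236735924539), np.float64(0.002881967240073725), np.float64(0.004042547049874117)])
```

View pics/w2z.png

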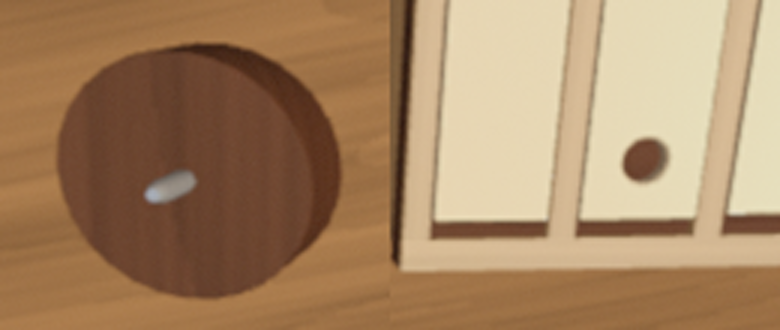

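```bash
python3 - <<'E'
from h import *
import pickle
c=pickle.load(open('pics/w2.pkl','rb'))
for p,z in(((162.8,164.7),.045),((161.5,163),.045),((150.5,169),.071)):print(plane('wrist',*p,z,c))
print(tri([ray('scene',295,172.5),ray('side',329.3,179),ray('wrist',150.5,169,c)]))
# disc rim model check in wrist
for n,cc in(('wrist',c),('scene',None),('side',None)):
    a=np.radians(np.arange(0,360,5));q=np.array([proj(n,[.5415+.052*np.cos(t),-.1745+.052*np.sin(t),.045],cc) for t in a]);print(n,q.min(0),q.max(0))
go([.53,.20,.16],169)
E
```

```text
[ 0.54277252 -0.17625059  0.045     ]
[ 0.54045582 -0.17709574  0.045     ]
[ 0.5417581  -0.17819251  0.071     ]
(array([ 0.5405607 , -0.17632781,  0.07048925]), [np.float64(0.0030864856930931097), np.float64(0.0009852233520618204), np.float64(0.002194446724016095)])
wrist [120.48804617 119.71755613] [206.65118249 203.72044795]
scene [276.88618498 171.11651515] [312.01207009 188.77997091]
side [312.97314698 179.40314659] [345.27889863 194.30844795]
shares [0.1684 0.3602 0.2213] turn -0.002 rows 5.456457213053346 0.025393064130898976 yaw 168.81818566082276 [0.57770121 0.00699416 0.27065795]
```

```bash
python3 - <<'E'
from h import *
go([.552,.1955,.13],168.8)
E
```

```text
shares [0.1235 0.3599 0.2813] turn 0.0 rows 5.673866143147402 0.0025398967629541858 yaw 168.81818566082276 [0.57770121 0.00699416 0.27065795]
```

play_rows:
  rows:
    - [[1,0.12,0.36,0.28,-0.66],[1,0.12,0.36,0.28,-0.66],[1,0.12,0.36,0.28,-0.66],[1,0.12,0.36,0.28,-0.66],[1,0.12,0.36,0.28,-0.66],[1,0.12,0.36,0.28,-0.66],[1,0.12,0.36,0.28,-0.66],[1,0.12,0.36,0.28,-0.66]]

```text
time_s: 2.87
tcp_pos: [0.5528, 0.1955, 0.1301]
eef_rot: [180.0, -0.2, -134.0]
contact_force: [0.6, -0.4, 0.2]
gripper_width: 0.0004
gripper_force: 0.0
```

play_rows:
  rows:
    - [[1,0,0,0,-0.66],[1,0,0,0,-0.66],[1,0,0,0,-0.66],[1,0,0,0,-0.66],[1,0,0,0,-0.66],[1,0,0,0,-0.66],[1,0,0,0,-0.66],[1,0,0,0,-0.66]]

```text
time_s: 3.53
tcp_pos: [0.5538, 0.1944, 0.1319]
eef_rot: [-180.0, 0.0, -77.4]
contact_force: [0.3, 0.3, 0.7]
gripper_width: 0.0003
gripper_force: 0.0
```

play_rows:
  rows:
    - [[1,0,0,0,-0.66],[1,0,0,0,-0.66],[1,0,0,0,-0.66],[1,0,0,0,-0.66],[1,0,0,0,-0.66],[1,0,0,0,-0.66],[1,0,0,0,-0.66],[1,0,0,0,-0.66]]

```text
time_s: 4.2
tcp_pos: [0.5538, 0.1944, 0.1319]
eef_rot: [-180.0, -0.0, -20.7]
contact_force: [0.2, 0.7, -0.7]
gripper_width: 0.0006
gripper_force: 0.0
```

```bash
python3 - <<'E'
from h import *
go([.552,.1955,.08],-10)
print(r.get_state()['joints'])
E
```

```text
shares [-0.0042 -0.0007  0.1037] turn -0.124 rows 1.2445970134976976 1.4938003048655286 yaw -20.695610182837193 [0.55382201 0.19442391 0.13185654]
[ 3.84173546e+01  1.68251972e+01 -1.80002231e+01  8.49398879e-04
 -5.51699060e+01  3.08865502e+01]
```

play_rows:
  rows:
    - [[1,-0.004,0,0.1,-0.124],[1,-0.004,0,0.1,-0.124],[1,-0.004,0,0.1,-0.124],[1,-0.004,0,0.1,-0.124],[1,-0.004,0,0.1,-0.124],[1,-0.004,0,0.1,-0.124],[1,-0.004,0,0.1,-0.124],[1,-0.004,0,0.1,-0.124]]

```text
time_s: 4.87
tcp_pos: [0.5524, 0.1975, 0.0825]
eef_rot: [-179.9, -0.1, -10.3]
contact_force: [0.1, -0.2, -0.3]
gripper_width: 0.0001
gripper_force: 0.0
```

```bash
python3 - <<'E'
from h import *
import pickle
c=r.camera_info('wrist');i=r.capture('wrist');pickle.dump(c,open('pics/w3.pkl','wb'));cv2.imwrite('pics/w3.png',i[:,:,::-1])
go([.552,.1955,.067],-10);print(r.get_state()['contact_force'])
for p in([.584,.1887,.066],[.6091,.095,.065],[.6415,.2703,.065],[.541,-.175,.071]):print(np.round(proj('wrist',p,c),1))
E
```

```text
shares [0.0001 0.004  0.0305] turn -0.003 rows 0.36934694905174387 0.04192361863730955 yaw -10.300173109443147 [0.55230502 0.19746241 0.08227319]
[0.06816257 0.50132234 0.50223068]
[321.7 188.7]
[486.6 113.5]
[152.1 112.7]
[1008.6  150.1]
```

View pics/w3.png

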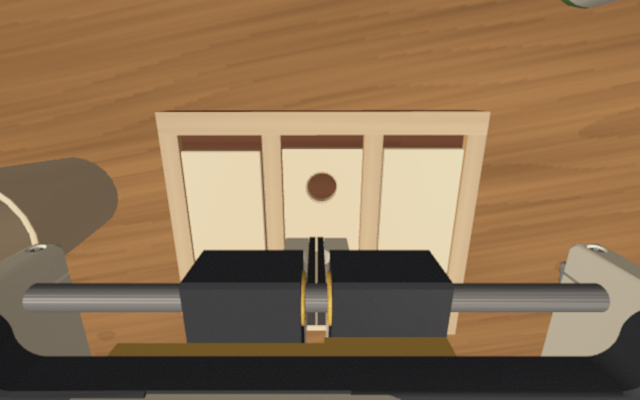

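The hole is at (321,186), central over the lane, and the back corners are where I predicted them. Now I'll press gently.

play_rows:
  rows:
    - [[1,0,0.004,0.012,0],[1,0,0.004,0.022,0],[1,0,0.004,0.024,0],[1,0,0.004,0.025,0],[1,0,0.004,0.026,0],[1,0,0.004,0.027,0],[1,0,0.004,0.028,0],[1,0,0.004,0.028,0]]

```text
time_s: 5.58
tcp_pos: [0.5517, 0.1953, 0.0675]
eef_rot: [180.0, -0.0, -10.3]
contact_force: [-0.1, -0.0, 0.2]
gripper_width: 0.0005
gripper_force: 0.0
```

play_rows:
  rows:
    - [[1,0,0,0.001,0],[1,0,0,0.001,0],[1,0,0,0.002,0],[1,0,0,0.002,0],[1,0,0,0.003,0],[1,0,0,0.003,0],[1,0,0,0.003,0],[1,0,0,0.003,0]]

```text
time_s: 6.25
tcp_pos: [0.5517, 0.1953, 0.0663]
eef_rot: [-180.0, -0.0, -10.3]
contact_force: [-2.2, -0.5, 5.0]
gripper_width: 0.0
gripper_force: 2.2
```

play_rows:
  rows:
    - [[1,0,0,0.0005,0],[1,-0.003,0,0.0005,0],[1,-0.008,0,0.0005,0],[1,-0.014,0,0.0005,0],[1,-0.02,0,0.0005,0],[1,-0.026,0,0.0005,0],[1,-0.03,0,0.0005,0],[1,-0.03,0,0.0005,0]]

```text
time_s: 6.92
tcp_pos: [0.5369, 0.1985, 0.0663]
eef_rot: [-179.9, -0.1, -10.2]
contact_force: [0.8, 0.9, 7.5]
gripper_width: 0.0001
gripper_force: 3.1
```

```bash
cat > hole.py <<'E'
from h import *
def hole(name,z=.066):
    c=r.camera_info('wrist');i=r.capture('wrist');cv2.imwrite(f'pics/{name}.png',i[:,:,::-1])
    g=cv2.cvtColor(i,cv2.COLOR_RGB2GRAY)[150:250,290:355];ys,xs=np.nonzero(0*g+1)
    n,l,s,ce=cv2.connectedComponentsWithStats((g<140).astype(np.uint8))
    for k in range(1,n):
        if 150<s[k,4]<1500:
            u,v=s[k,0]+s[k,2]/2-.5+290,s[k,1]+s[k,3]/2-.5+150;p=plane('wrist',u,v,z,c)
            d=p[:2]-[.5539,.1951];a=np.radians(-10);print(s[k],(u,v),p,'tray',d[0]*np.cos(a)+d[1]*np.sin(a),-d[0]*np.sin(a)+d[1]*np.cos(a))
E
python3 -c "
from hole import *
hole('d1');s=r.get_state();print(s['tcp_pos'],s['contact_force'])"
```

```text
[  0   0  65   4 255] (np.float64(322.0), np.float64(151.5)) [0.5923083  0.18567307 0.066     ] tray 0.039461763845701575 -0.0026141860746961686
[ 12  30  32  30 756] (np.float64(317.5), np.float64(194.5)) [0.57055486 0.19186245 0.066     ] tray 0.016964030517497092 -0.00029627577452446575
[  0  87  25  13 302] (np.float64(302.0), np.float64(243.0)) [0.54466263 0.20512992 0.066     ] tray -0.010838709532425486 0.008273494211484229
[ 28  87  31  13 354] (np.float64(333.0), np.float64(243.0)) [0.54164245 0.18844294 0.066     ] tray -0.010915346039924965 -0.008684429705822644
[0.5369327  0.1984615  0.06630863] [-0.30933004  0.10847565  7.0067112 ]
```

The tile follows: it has moved 14–15 mm at 7 N. I'll continue by 30 mm.

play_rows:
  rows:
    - [[1,-0.004,0,0,0],[1,-0.012,0,0,0],[1,-0.022,0,0,0],[1,-0.032,0,0,0],[1,-0.042,0,0,0],[1,-0.052,0,0,0],[1,-0.06,0,0,0],[1,-0.06,0,0,0]]

```text
time_s: 7.63
tcp_pos: [0.507, 0.2039, 0.0663]
eef_rot: [-179.9, -0.0, -10.2]
contact_force: [-1.8, 1.7, 7.8]
gripper_width: 0.0006
gripper_force: 3.7
```

```bash
python3 -c "
from hole import *
hole('d2');s=r.get_state();print(s['tcp_pos'],s['contact_force'])"
```

```text
[  0   0  65   4 260] (np.float64(322.0), np.float64(151.5)) [0.56238027 0.19106155 0.066     ] tray 0.009052705782049919 -0.0025045131527631328
[ 12  30  32  30 765] (np.float64(317.5), np.float64(194.5)) [0.54062891 0.19724925 0.066     ] tray -0.013442681782333099 -0.00018789730950010373
[  0  87  25  13 304] (np.float64(302.0), np.float64(243.0)) [0.51473615 0.21051487 0.066     ] tray -0.04124562628471292 0.008379952768239595
[ 27  87  32  13 369] (np.float64(332.5), np.float64(243.0)) [0.51176591 0.19409865 0.066     ] tray -0.04132009551342278 -0.008302648493930592
[0.50698666 0.20386468 0.06629865] [-2.50690451  1.70388747  7.61291044]
```

About 39 mm of the tile now sticks out. I'll lift, open, step back 40 mm, then descend.

play_rows:
  rows:
    - [[1,0,0,-0.01,0],[1,0,0,-0.05,0],[0.3,0,0,-0.1,0],[0,0,0,-0.1,0],[0,-0.04,0,-0.1,0],[0,-0.08,0,-0.1,0],[0,-0.08,0,-0.1,0],[0,-0.08,0,-0.1,0]]

```text
time_s: 8.35
tcp_pos: [0.467, 0.2104, 0.1158]
eef_rot: [180.0, 0.0, -10.2]
contact_force: [0.9, 0.2, 0.7]
gripper_width: 0.0348
gripper_force: 0.0
```

```bash
python3 -c "
from hole import *
hole('d3');s=r.get_state();print(s['tcp_pos'],s['contact_force'],s['gripper_width']);go([.4676,.2109,.046],-10)"
```

```text
[ 58  44   7  56 296] (np.float64(351.0), np.float64(221.5)) [0.46122381 0.18672793 0.066     ] tray -0.0898144397060919 -0.02433793665833993
[0.46766836 0.21057967 0.11585628] [0.2871348  0.4327936  0.45239962] 0.03870226367428099
shares [-0.0002 -0.0006  0.1397] turn -0.003 rows 1.6752290321968388 0.031534147628970104 yaw -10.225784497023431 [0.46766836 0.21057967 0.11585628]
```

View pics/d3.png

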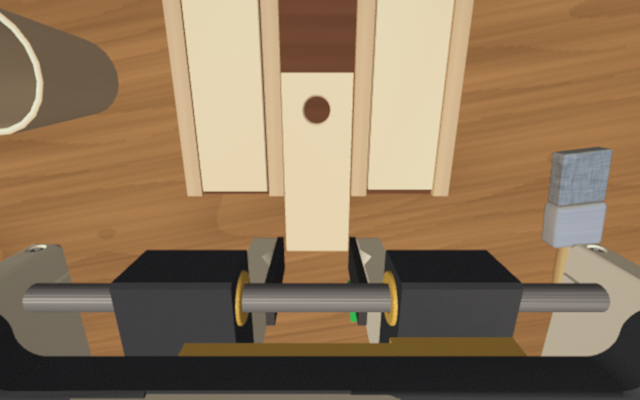

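The tile lies straight and sticks out (rows 195–250), centred between the opening fingers. Descending now.

play_rows:
  rows:
    - [[0,0,0,0,0],[0,0,0,0,0],[0,0,0,0,0],[0,0,0,0.05,0],[0,0,0,0.1,0],[0,0,0,0.14,0],[0,0,0,0.14,0],[0,0,0,0.14,0]]

```text
time_s: 9.07
tcp_pos: [0.4678, 0.2098, 0.0451]
eef_rot: [179.9, 0.1, -10.3]
contact_force: [-0.4, 0.7, -0.6]
gripper_width: 0.0864
gripper_force: 0.0
```

play_rows:
  rows:
    - [[0.4,0,0,0,0],[0.4,0,0,0,0],[0.4,0,0,0,0],[0.5,0,0,0,0],[0.6,0,0,0,0],[0.7,0,0,0,0],[0.8,0,0,0,0],[1,0,0,0,0]]
  squeeze: 30

```text
time_s: 9.73
tcp_pos: [0.468, 0.2105, 0.0459]
eef_rot: [-180.0, -0.0, -10.3]
contact_force: [-1.3, -0.5, 1.6]
gripper_width: 0.0437
gripper_force: 30.0
```

Gripped at 43.7 mm. Lifting slowly.

play_rows:
  rows:
    - [[1,0,0,0,0],[1,0,0,-0.004,0],[1,0,0,-0.01,0],[1,0,0,-0.02,0],[1,0,0,-0.03,0],[1,0,0,-0.04,0],[1,0,0,-0.04,0],[1,0,0,-0.04,0]]
  squeeze: 40

```text
time_s: 10.4
tcp_pos: [0.4682, 0.2107, 0.0663]
eef_rot: [-179.9, -0.0, -10.3]
contact_force: [0.1, -0.6, -1.0]
gripper_width: 0.0427
gripper_force: 40.0
```

play_rows:
  rows:
    - [[1,0,0,-0.01,0],[1,0,0,-0.03,0],[1,0,0,-0.06,0],[1,0,0,-0.09,0],[1,0,0,-0.12,0],[1,0,0,-0.14,0],[1,0,0,-0.14,0],[1,0,0,-0.14,0]]

```text
time_s: 11.07
tcp_pos: [0.4681, 0.2107, 0.1363]
eef_rot: [-179.9, -0.0, -10.3]
contact_force: [-0.2, -0.5, -1.0]
gripper_width: 0.0435
gripper_force: 40.0
```

```bash
python3 - <<'E'
from h import *
c=r.camera_info('wrist');i=r.capture('wrist');cv2.imwrite('pics/w4.png',i[:,:,::-1]);s=r.get_state();print(s['tcp_pos'],s['gripper_width'],s['gripper_force'],s['contact_force'])
p=s['tcp_pos'];a=np.radians(s['eef_rot'][2])
H=p+[.074*np.cos(a),.074*np.sin(a),.02];print('pred hole',H,proj('wrist',H,c))
i2=r.capture('side');cv2.imwrite('pics/s4.png',i2[:,:,::-1])
E
```

```text
[0.46770799 0.21033999 0.1355232 ] 0.04352101068543342 39.982314705848694 [ 0.26586577  0.02439181 -0.98938032]
pred hole [0.54051862 0.1971259  0.1555232 ] (np.float64(317.54801853317764), np.float64(120.06536237992721))
```

View pics/w4.png

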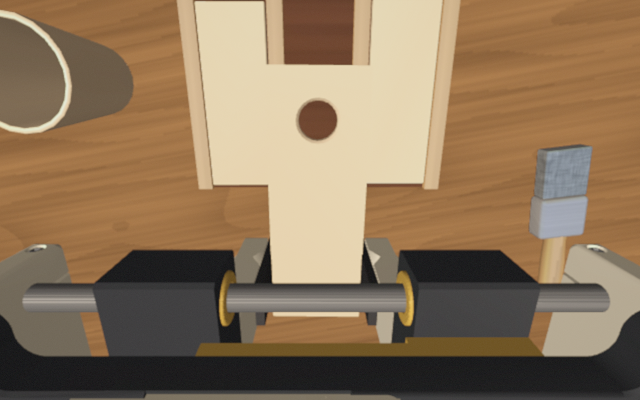

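The tile is held level with its hole at (317.5,119.5), as predicted. Moving over to the stand.

```bash
python3 - <<'E'
from h import *
go([.4682,-.1623,.136],-10.3)
E
```

```text
shares [ 0.1344  0.7326 -0.0018] turn 0.0 rows 8.930963312467993 0.001734240212156288 yaw -10.287582840080967 [0.46751146 0.21011947 0.13510885]
```

play_rows:
  rows:
    - [[1,0.004,0.02,0,0],[1,0.013,0.07,0,0],[1,0.024,0.13,0,0],[1,0.035,0.19,0,0],[1,0.046,0.25,0,0],[1,0.057,0.31,0,0],[1,0.066,0.36,0,0],[1,0.067,0.366,0,0]]

```text
time_s: 11.83
tcp_pos: [0.4667, 0.0208, 0.1348]
eef_rot: [179.9, 0.1, -10.4]
contact_force: [-0.8, 0.1, -0.3]
gripper_width: 0.0431
gripper_force: 40.0
```

play_rows:
  rows:
    - [[1,0.004,0.02,0,0],[1,0.013,0.07,0,0],[1,0.024,0.13,0,0],[1,0.035,0.19,0,0],[1,0.046,0.25,0,0],[1,0.057,0.31,0,0],[1,0.066,0.36,0,0],[1,0.067,0.366,0,0]]

```text
time_s: 12.5
tcp_pos: [0.4682, -0.1645, 0.1351]
eef_rot: [180.0, 0.1, -10.4]
contact_force: [0.1, 0.1, -1.5]
gripper_width: 0.0434
gripper_force: 40.0
```

```bash
python3 - <<'E'
from h import *
s=r.get_state();c=r.camera_info('wrist');i=r.capture('wrist');cv2.imwrite('pics/w5.png',i[:,:,::-1]);print(s['tcp_pos'],s['eef_rot'],s['contact_force'])
i2=r.capture('side');cv2.imwrite('pics/s5.png',i2[:,:,::-1]);i3=r.capture('scene')
cv2.imwrite('pics/c5.png',i3[:,:,::-1])
cv2.imwrite('pics/m5.png',np.vstack([cv2.resize(i[40:190,240:400],(640,600))[:300*2:1,:,::-1][60:460],np.hstack([cv2.resize(i2[110:210,270:430],(320,200))[:,:,::-1],cv2.resize(i3[100:200,215:375],(320,200))[:,:,::-1]])]))
print(proj('wrist',[.541,-.1755,.045],c),proj('wrist',[.541,-.1755,.071],c))
E
```

```text
[ 0.46815704 -0.16445825  0.13512733] [ 1.79959281e+02  7.78922595e-02 -1.03638157e+01] [ 0.08484994  0.11558277 -1.54252601]
(np.float64(313.16402560859103), np.float64(107.75787070853194)) (np.float64(312.8903841485927), np.float64(109.62638513200764))
```

View pics/m5.png

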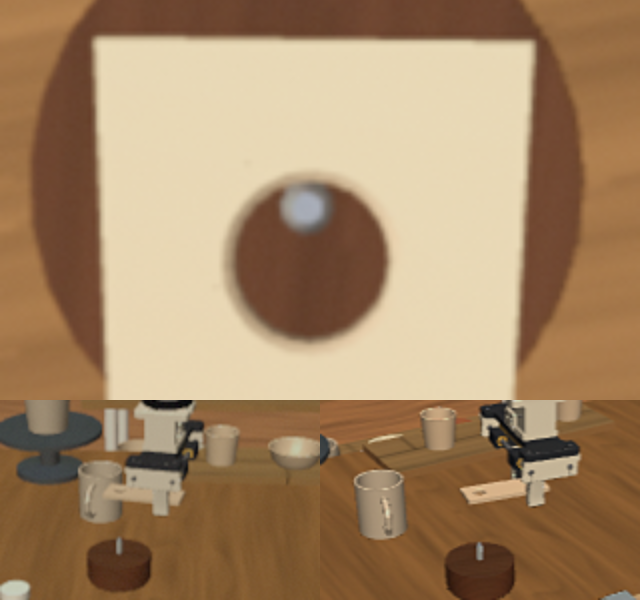

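The pin shows through the hole: its tip is at about (315.7,106.5) and the hole's top rim is centred at about (316.5,120.2). Now I'll work out the horizontal offset.

```bash
python3 - <<'E'
from h import *
im=cv2.imread('pics/w5.png');g=im.astype(int)
# pin: greyish inside hole
sub=g[95:125,295:340];m=(sub[:,:,0]>=sub[:,:,2]-12)&(sub.max(2)>110);ys,xs=np.nonzero(m);t=(xs.mean()+295,ys.mean()+95);print('pin',len(xs),t)
gray=cv2.cvtColor(im,cv2.COLOR_BGR2GRAY)[90:145,285:350]
n,l,s,ce=cv2.connectedComponentsWithStats((gray<190).astype(np.uint8));
for k in range(1,n):
    if s[k,4]>300:print(s[k],'centre',s[k,0]+s[k,2]/2-.5+285,s[k,1]+s[k,3]/2-.5+90)
c=r.camera_info('wrist');H=plane('wrist',316.3,120.2,.1552,c);P=plane('wrist',*t,.0705,c);print(H,P,'size', .1552, plane('wrist',337,120,.1552,c)-plane('wrist',295.5,120,.1552,c))
d=P-H;a=np.radians(-10.36);print('move tool x,y mm',1e3*(d[0]*np.cos(a)+d[1]*np.sin(a)),1e3*(d[0]*np.sin(a)-d[1]*np.cos(a)))
E
```

```text
pin 70 (np.float64(316.42857142857144), np.float64(106.7))
[  11    8   42   44 1452] centre 316.5 119.5
[ 0.54085165 -0.17488304  0.1552    ] [ 0.54262329 -0.17543338  0.0705    ] size 0.1552 [-0.00314897 -0.01722924  0.        ]
move tool x,y mm 1.8417347845477317 0.22277326363029654
```

play_rows:
  rows:
    - [[1,0.001,0,0.01,0],[1,0.003,0,0.03,0],[1,0.003,0,0.055,0],[1,0.003,0,0.08,0],[1,0.003,0,0.1,0],[1,0.003,0,0.115,0],[1,0.003,0,0.12,0],[1,0.003,0,0.12,0]]

```text
time_s: 13.32
tcp_pos: [0.4698, -0.1616, 0.075]
eef_rot: [180.0, 0.1, -10.2]
contact_force: [-0.4, -0.9, -0.5]
gripper_width: 0.0435
gripper_force: 40.0
```

```bash
cat > pin.py <<'E'
from h import *
s=r.get_state();c=r.camera_info('wrist');i=r.capture('wrist');im=i[:,:,::-1].copy();cv2.imwrite('pics/w6.png',im);print(s['tcp_pos'],s['contact_force'],s['gripper_width'])
g=im.astype(int);sub=g[95:145,295:340];m=(sub[:,:,0]>=sub[:,:,2]-12)&(sub.max(2)>110);ys,xs=np.nonzero(m);t=(xs.mean()+295,ys.mean()+95);print('pin',len(xs),t)
z=s['tcp_pos'][2]+.0201
gray=cv2.cvtColor(im,cv2.COLOR_BGR2GRAY)[90:145,285:350];h=(316.5,119.7)
H=plane('wrist',*h,z,c);P=plane('wrist',*t,.0705,c)
d=P-H;a=np.radians(s['eef_rot'][2]);print(H,P,'move tool x,y mm',1e3*(d[0]*np.cos(a)+d[1]*np.sin(a)),1e3*(d[0]*np.sin(a)-d[1]*np.cos(a)))
cv2.imwrite('pics/w6z.png',cv2.resize(im[80:160,260:370],None,fx=5,fy=5,interpolation=cv2.INTER_CUBIC))
E
python3 pin.py
```

```text
[ 0.46980308 -0.16158643  0.07499987] [-0.35188495 -0.85743767 -0.53988196] 0.04346214178450519
pin 118 (np.float64(323.2542372881356), np.float64(114.27966101694915))
[ 0.54255184 -0.17466752  0.09509987] [ 0.54253738 -0.17811435  0.0705    ] move tool x,y mm 0.5984881233186472 3.394496902804681
```

View pics/w6z.png

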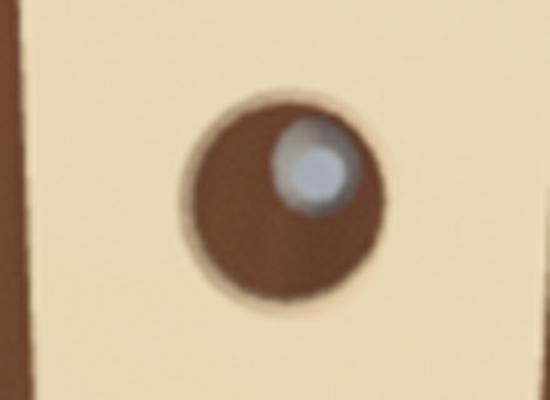

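play_rows:
  rows:
    - [[1,0.0006,0.003,0,0],[1,0.0012,0.0065,0,0],[1,0.0012,0.0065,0.01,0],[1,0.0012,0.0065,0.015,0],[1,0.0012,0.0065,0.015,0],[1,0.0012,0.0065,0.015,0],[1,0.0012,0.0065,0.015,0],[1,0.0012,0.0065,0.015,0]]

```text
time_s: 14.03
tcp_pos: [0.4703, -0.1652, 0.0684]
eef_rot: [180.0, -0.0, -10.3]
contact_force: [-0.4, 0.1, -0.8]
gripper_width: 0.0428
gripper_force: 40.0
```

```bash
python3 pin.py
```

```text
[ 0.47025242 -0.16517432  0.06840118] [-0.42280337  0.11275025 -0.81837596] 0.04284446169811427
pin 122 (np.float64(316.22131147540983), np.float64(117.67213114754098))
[ 0.54296173 -0.17830253  0.08850118] [ 0.54248585 -0.17812009  0.0705    ] move tool x,y mm -0.500779925555782 -0.0946777674142822
```

play_rows:
  rows:
    - [[1,-0.0008,0,0.005,0],[1,-0.0008,0,0.012,0],[1,-0.0008,0,0.02,0],[1,-0.0008,0,0.03,0],[1,-0.0008,0,0.04,0],[1,-0.0008,0,0.05,0],[1,-0.0008,0,0.056,0],[1,-0.0008,0,0.056,0]]

```text
time_s: 14.75
tcp_pos: [0.4692, -0.1651, 0.0394]
eef_rot: [180.0, 0.1, -10.3]
contact_force: [-0.3, 0.2, -0.2]
gripper_width: 0.0433
gripper_force: 40.0
```

```bash
python3 pin.py
```

```text
[ 0.4691984  -0.16509121  0.03936854] [-0.26559177  0.21249193 -0.16812504] 0.043335490915674235
pin 173 (np.float64(315.8265895953757), np.float64(120.58959537572254))
[ 0.54193053 -0.17823974  0.05946854] [ 0.5425392  -0.17805777  0.0705    ] move tool x,y mm 0.5664149724908574 -0.2876767783486102
```

View pics/w6z.png

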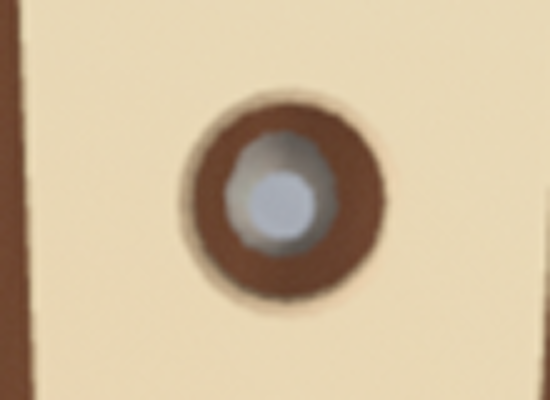

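The pin stands through the middle of the hole. I'll lower the last 8 mm or so in small steps.

play_rows:
  rows:
    - [[1,0,0,0.003,0],[1,0,0,0.006,0],[1,0,0,0.009,0],[1,0,0,0.011,0],[1,0,0,0.012,0],[1,0,0,0.013,0],[1,0,0,0.014,0],[1,0,0,0.014,0]]

```text
time_s: 15.47
tcp_pos: [0.4698, -0.1651, 0.0333]
eef_rot: [-180.0, -0.0, -10.3]
contact_force: [-0.2, -0.4, -0.6]
gripper_width: 0.0434
gripper_force: 40.0
```

play_rows:
  rows:
    - [[1,0,0,0.0005,0],[1,0,0,0.001,0],[1,0,0,0.001,0],[1,0,0,0.0015,0],[1,0,0,0.0015,0],[1,0,0,0.002,0],[1,0,0,0.002,0],[1,0,0,0.002,0]]

```text
time_s: 16.13
tcp_pos: [0.4698, -0.1651, 0.0323]
eef_rot: [-180.0, -0.0, -10.3]
contact_force: [-0.3, 0.2, -1.0]
gripper_width: 0.0431
gripper_force: 40.0
```

play_rows:
  rows:
    - [[1,0,0,0.0005,0],[1,0,0,0.001,0],[1,0,0,0.001,0],[1,0,0,0.0015,0],[1,0,0,0.0015,0],[1,0,0,0.002,0],[1,0,0,0.002,0],[1,0,0,0.002,0]]

```text
time_s: 16.8
tcp_pos: [0.4698, -0.1651, 0.0313]
eef_rot: [-180.0, -0.0, -10.3]
contact_force: [-0.6, -0.7, 0.1]
gripper_width: 0.0431
gripper_force: 40.0
```

play_rows:
  rows:
    - [[1,0,0,0.0005,0],[1,0,0,0.0005,0],[1,0,0,0.001,0],[1,0,0,0.001,0],[1,0,0,0.0015,0],[1,0,0,0.0015,0],[1,0,0,0.0015,0],[1,0,0,0.0015,0]]

```text
time_s: 17.47
tcp_pos: [0.4698, -0.1651, 0.0307]
eef_rot: [-180.0, -0.0, -10.3]
contact_force: [-0.8, 0.5, 3.9]
gripper_width: 0.0436
gripper_force: 40.0
```

The tile is seated: the force shows contact at z 0.0307, matching the expected seat height. Releasing.

play_rows:
  rows:
    - [[1,0,0,0,0],[1,0,0,0,0],[0.45,0,0,0,0],[0.4,0,0,0,0],[0.3,0,0,0,0],[0.2,0,0,0,0],[0.2,0,0,0,0],[0.2,0,0,0,0]]
  squeeze: 5

```text
time_s: 18.13
tcp_pos: [0.4697, -0.1651, 0.0305]
eef_rot: [-180.0, 0.0, -10.3]
contact_force: [-0.1, 0.6, -0.1]
gripper_width: 0.0685
gripper_force: 0.0
```

play_rows:
  rows:
    - [[0.2,0,0,-0.01,0],[0.2,0,0,-0.04,0],[0.2,0,0,-0.08,0],[0.2,0,0,-0.13,0],[0.2,0,0,-0.18,0],[0.2,0,0,-0.2,0],[0.2,0,0,-0.2,0],[0.2,0,0,-0.2,0]]

```text
time_s: 18.8
tcp_pos: [0.4699, -0.165, 0.1311]
eef_rot: [-180.0, -0.1, -10.3]
contact_force: [-0.5, -0.0, -1.2]
gripper_width: 0.0701
gripper_force: 0.0
```

```bash
python3 - <<'E'
from h import *
i=r.capture('wrist');i2=r.capture('side')
cv2.imwrite('pics/end.png',np.vstack([i[60:260,160:480],cv2.resize(i2[130:230,250:410],(320,200))])[:,:,::-1])
s=r.get_state();print(s['tcp_pos'],s['gripper_width'],s['contact_force'],s['time_s'])
E
```

```text
[ 0.46902621 -0.16499809  0.1297347 ] 0.07034706593535643 [ 0.33522609  0.0578766  -0.2760386 ] 18.9
```

View pics/end.png

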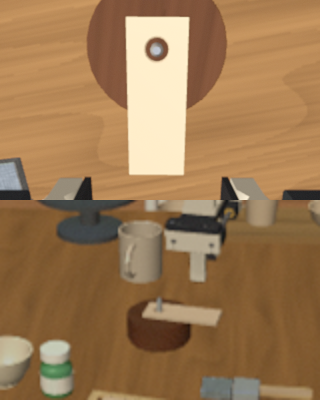

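The tile lies flat on the disc with the pin centred in its hole, and the gripper is clear. Handing in.

```bash
python3 -c "
from plant import r
print(r.close_job())"
```

```text
the job is handed in; nothing more can be done
None
```

I handed the job in with the sample tile flat on the stand, the pin through its hole and the gripper clear, at about 19 s of the 58 s; no verdict came back, and I viewed 14 pictures, over the limit of 10.

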